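# Put the amber bottles in the carrier

### The arm

A 7-joint arm with a two-finger parallel gripper is mounted at the origin on the work surface. World frame = base frame: x ahead of the robot, y to its left, z up, the work surface at z = 0. Lengths are in m, angles in rad, forces in N, time in s.
With the tool pointing down it reaches from about 0.425 to 0.925 m from the base axis. Payload 6.8 kg.
Tool frame: the origin (TCP) lies at the very end of the fingers, on their centre line; the grasp point (between the pads) lies 19 mm behind it; z points along the fingers, y is the line along which they close (so a half turn about z gives the same grasp; the last joint's range is limited). The gripper opens to 85 mm and grips with 20 to 120 N. Pads are 22 mm wide; open, the fingers measure 114 mm over their backs; the gripper's body (76 mm by 85 mm) begins 54 mm behind the grasp point. The pads swing forward as they close: fully open they stand 13 mm farther back than shut.
Start: joints at [-1.389, 0.477, 0.022, 1.555, -0.011, 1.109, -0.083], TCP at [0.193, 0.647, 0.231] pointing down, gripper open.
Joint ranges: [-2.96, 2.96], [-0.34, 2.1], [-1.41, 1.46], [0.24, 2.44], [-1.37, 4.51], [0.17, 1.92], [-2.96, 2.96]. Speed limits (rad/s): [2.39, 2.39, 3.14, 3.14, 3.14, 3.14, 3.14].

### API

Orientations are given as a rotation vector (axis times angle).
In Python, from bench import r gives the robot as it stands.
- The arm moves only by the tool play_rows, never from a script. Its argument "targets" is text: rows parted by semicolons, each of 5 numbers parted by spaces: the closure, from -1 (fully open) to 1 (shut), then the shift along the tool's x, y, z in m, then the turn about the tool's z in rad. In form: gripper dx dy dz spin; .... A call has 1 to 8 rows; each row is the pose to reach, as a shift and turn from the pose commanded when the call began, along the tool's axes at that moment; what a row does not reach only later rows make up. A row lasts 1/12 s, in which the tool goes at most 41.7 mm and 7.16 degrees, less where a joint would pass 70% of its speed; a pose out of reach is approached as far as the arm can. A call with a gripper value outside its range is refused whole. The fingers move at their own pace and stop on an object; "squeeze" is the grip in N (left out, the last holds). Time passes only in rows, so rows that repeat a pose let the fingers close. It gives the time, the measured TCP pose, the force, the opening and the grip force at its end, in the units of the state.
- r.get_obs(): the state, without advancing time (a new reading comes with each control period).
- r.grab_frame(name): name is "scene" or "top" or "wrist"; returns the picture (420x560x3 uint8, red, green, blue); there is no depth.
- r.camera_info(name): a dict with "fov_y" (degrees; the focal length in pixels is half the picture's height over the tangent of half this angle, whatever the lens; pixels are square), "cx", "cy" (the principal point, pixels), "position" and "rotation" of the camera in the world. Camera axes: x right, y down, z forward; pixel columns grow to the right and rows downward; lengths in m; the calibration is good to about 2 mm. A picture is of the moment at which its call begins: read the wrist's pose just before it. camera_info takes no time and is no camera call; for the wrist camera it gives the pose at the moment of the call.
- r.hand_in(): hands the job in; it is judged then, once.
The state is a dict: "clock": time; "joints": joint angles; "qvel": joint speeds; "tau": joint torques, N m; "tcp_pos": TCP position; "orientation": TCP orientation; "contact_force": force on the tool from outside, world axes, zero at the start; "moment": the same for the moment, N m; "grip_width": finger opening in m; "gripper_force": force on a finger pad.
Only numpy, scipy, OpenCV 4.12 (cv2) and the standard library are available. Lean on these libraries where they do the work, as an engineer would, in place of code of your own. Each camera call takes 0.05 s, during which the arm holds its last target. There are 200 camera calls.

### The job

Put the two amber glass bottles from the bench into the white divided carrier, each upright in an empty cell of its own, setting them down gently rather than dropping them. Leave the clear bottles and the white jar with the red lid where they are.

Things in the scene. Friction and masses are not known exactly. Their poses are not given: they have to be found in the camera images.
- amber_a: upright screw-cap lab bottle of dark amber-brown glass, 80 to 170 g: round body 48 mm diameter up to 60 mm, shoulder narrowing to 72 mm, blue cap 36 mm diameter from 74 to 98 mm (the top), small white label. Origin: centre of its underside, z up; yaw does not matter. One of the two to put away, standing on the bench; grip across the cap from above.
- amber_b: upright screw-cap lab bottle of dark amber-brown glass, 80 to 170 g: round body 48 mm diameter up to 60 mm, shoulder narrowing to 72 mm, blue cap 36 mm diameter from 74 to 98 mm (the top), small white label. Origin: centre of its underside, z up; yaw does not matter. One of the two to put away, standing on the bench; grip across the cap from above.
- clear_in_carrier: upright screw-cap lab bottle of clear, pale glass, 110 g: round body 48 mm diameter up to 60 mm, shoulder narrowing to 72 mm, blue cap 36 mm diameter from 74 to 98 mm (the top), small white label. Origin: centre of its underside, z up; yaw does not matter. It already stands in one cell of the carrier (cell_0), up to 9 mm off its centre: a bystander, leave it there.
- clear_on_bench: upright screw-cap lab bottle of clear, pale glass, 110 g: round body 48 mm diameter up to 60 mm, shoulder narrowing to 72 mm, blue cap 36 mm diameter from 74 to 98 mm (the top), small white label. Origin: centre of its underside, z up; yaw does not matter. It stands on the bench among the amber ones: a bystander, leave it.
- jar: white plastic jar with a red screw lid, 62 mm diameter, 68 mm tall, standing on the bench: a bystander, leave it. Origin at the centre of its underside.
- carrier: white plastic bottle carrier, fixed to the bench: an open square box 168 x 168 mm, 45 mm high, walls 4 mm thick, floor 4 mm thick, a 4 mm full-height divider each way making 2 x 2 cells; turned any way. Origin: centre of its underside, z up; x and y along its sides, cell centres at x, y = +-41 mm.
- cell_0 (a point): centre of the floor of one of the carrier's four cells (78 mm square inside, floor 4 mm above the bench, walls up to 45 mm above the bench), at carrier x -41, y -41 mm. The cell that holds the clear bottle.
- cell_1 (a point): centre of the floor of one of the carrier's four cells (78 mm square inside, floor 4 mm above the bench, walls up to 45 mm above the bench), at carrier x -41, y +41 mm. Empty at the start.
- cell_2 (a point): centre of the floor of one of the carrier's four cells (78 mm square inside, floor 4 mm above the bench, walls up to 45 mm above the bench), at carrier x +41, y -41 mm. Empty at the start.
- cell_3 (a point): centre of the floor of one of the carrier's four cells (78 mm square inside, floor 4 mm above the bench, walls up to 45 mm above the bench), at carrier x +41, y +41 mm. Empty at the start.
Not all that is in view belongs to the job. Of the things like the carrier, leave any that is black, brown or pink; of the rest the larger one is meant.

How it is judged:
At the end, for the whole second after the job is handed in: Both amber bottles stand released and at rest on the carrier floor (within 6 mm of it), each within 23 mm of the centre of a different empty cell and tilted under 10 degrees; the clear bottles and the jar are upright (within 10 degrees) and within 30 mm of where they started (((horizontal distance between amber_a and cell_1 below 0.023 m and horizontal distance between amber_b and cell_2 below 0.023 m) or (horizontal distance between amber_a and cell_1 below 0.023 m and horizontal distance between amber_b and cell_3 below 0.023 m) or (horizontal distance between amber_a and cell_2 below 0.023 m and horizontal distance between amber_b and cell_1 below 0.023 m) or (horizontal distance between amber_a and cell_2 below 0.023 m and horizontal distance between amber_b and cell_3 below 0.023 m) or (horizontal distance between amber_a and cell_3 below 0.023 m and horizontal distance between amber_b and cell_1 below 0.023 m) or (horizontal distance between amber_a and cell_3 below 0.023 m and horizontal distance between amber_b and cell_2 below 0.023 m)) and z of each of amber_a, amber_b in the frame of carrier below 0.01 m and angle between each of amber_a, amber_b, clear_in_carrier, clear_on_bench, jar's own z axis and vertical below 0.17 rad and linear speed of each of amber_a, amber_b below 0.02 m/s and distance of each of clear_in_carrier, clear_on_bench, jar from where it was at the start of the episode below 0.03 m); the robot touches nothing.
It fails at once if the clear bottle in the carrier is shoved more than 30 mm or tipped more than 17 degrees (distance of clear_in_carrier from where it was at the start of the episode above 0.03 m or angle between clear_in_carrier's own z axis and vertical above 0.3 rad).
It fails at once if the clear bottle on the bench is shoved more than 30 mm or tipped more than 17 degrees (distance of clear_on_bench from where it was at the start of the episode above 0.03 m or angle between clear_on_bench's own z axis and vertical above 0.3 rad).
It fails at once if the white jar is shoved more than 30 mm or tipped more than 17 degrees (distance of jar from where it was at the start of the episode above 0.03 m or angle between jar's own z axis and vertical above 0.3 rad).
It fails at once if an amber bottle is dropped: out of the fingers with its underside more than 35 mm above the bench (height (world z) of amber_a above 0.035 m and contact force between amber_a and the fingers below 0.05 N).
It fails at once if an amber bottle is dropped: out of the fingers with its underside more than 35 mm above the bench (height (world z) of amber_b above 0.035 m and contact force between amber_b and the fingers below 0.05 N).
It also fails if it takes over 51 s, if anything falls off the work surface, if the arm or the gripper's body presses on something with over 40 N, if the wrist force passes 120 N, or if a joint passes its speed limit or range.

## Working session

There is one attempt and no reset: what is moved stays moved. The work goes in short steps, Python scripts to look and compute and a tool call to move; the robot and the scene stay as the last step left them, time stands still between calls to the robot, and variables do not carry over. Pictures are saved under pics/ and viewed, at most 10 in all, crops included, and the job is handed in when it is done.

Besides the shell and the picture viewer there is one more tool, called after "Emit:" as name(argument=value, ...) on one line, values as JSON. play_rows: Moves the arm, as the interface text tells. Its arguments: {"type":"object","properties":{"targets":{"type":"string"},"squeeze":{"type":"number"}},"required":["targets"]}

```bash
mkdir -p pics
python3 - <<'E'
from bench import r
import cv2
for n in("top","scene"):
    im=r.grab_frame(n); cv2.imwrite(f"pics/{n}0.png",im[:,:,::-1]); print(n,r.camera_info(n))
o=r.get_obs(); print(o)
E
```

```text
top {'fov_y': 43.719004000406095, 'cx': 276.8983803001563, 'cy': 205.7701924020525, 'position': array([0.36596264, 0.10121335, 1.38870444]), 'rotation': array([-2.19695729,  2.15177539, -0.15846631])}
scene {'fov_y': 46.1244864757289, 'cx': 279.9462054292573, 'cy': 207.88746086519666, 'position': array([ 1.27446703, -0.25816385,  1.13369741]), 'rotation': array([-2.14687521, -1.39447587,  0.47257892])}
{'clock': 0.1, 'joints': array([-1.38909313,  0.47771177,  0.02234162,  1.55631268, -0.01148628,
        1.10926966, -0.0830781 ]), 'qvel': array([-0.00132079, -0.00238052, -0.00084246, -0.00511545, -0.00048082,
       -0.00046294, -0.00172474]), 'tau': array([ 4.35633003e-03, -5.97751057e+01,  1.61392886e+00, -2.81950736e+01,
        1.28749071e-02,  4.97240777e-03, -1.30745335e-05]), 'tcp_pos': array([0.19275777, 0.6463669 , 0.23044355]), 'orientation': array([-4.53538735e-01, -3.10857774e+00,  2.46588273e-03]), 'contact_force': array([ 0.23801543,  0.44390907, -0.37267986]), 'moment': array([-0.02761447, -0.00794928, -0.03669234]), 'gripper_force': 0.0, 'grip_width': 0.08547763230241885}
```

View pics/top0.png

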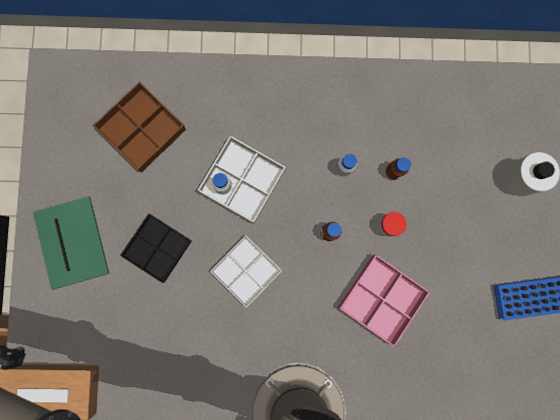

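View pics/scene0.png

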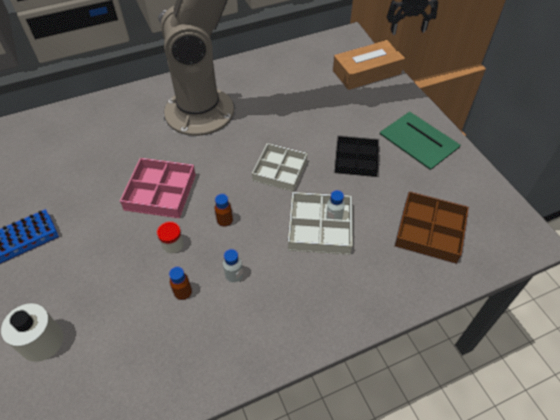

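The top view shows these candidates:

- **Amber bottles:** amber caps at about (401,166) and (333,230). The clear caps, at (349,160) and (221,181, in the carrier), could be mistaken for them.
- **Jar:** red lid at (394,224).
- **Carriers:** the large white one is at (241,179). The small white one (245,270), black (156,247), brown (139,127) and pink (384,299) are decoys.

I choose the two caps with dark red-brown bodies and the large white carrier.

```bash
cat > h.py <<'E'
import numpy as np, cv2
from scipy.spatial.transform import Rotation as R
def ray(ci,px):
    f=210/np.tan(np.radians(ci["fov_y"]/2))
    d=np.array([(px[0]-ci["cx"])/f,(px[1]-ci["cy"])/f,1]); return np.array(ci["position"]),R.from_rotvec(ci["rotation"]).apply(d)
def plane(ci,px,z):
    p,d=ray(ci,px); return p+d*(z-p[2])/d[2]
def tri(c1,p1,c2,p2):
    a,u=ray(c1,p1);b,v=ray(c2,p2)
    s=np.linalg.lstsq(np.c_[u,-v],b-a,rcond=None)[0]; A=a+s[0]*u;B=b+s[1]*v
    return (A+B)/2,np.linalg.norm(A-B)
def blobs(m,lo,hi):
    n,l,s,c=cv2.connectedComponentsWithStats(m.astype(np.uint8)); return [(c[i],s[i]) for i in range(1,n) if lo<s[i,4]<hi]
E
python3 - <<'E'
from bench import r
from h import *
I={n:cv2.imread(f"pics/{n}0.png") for n in("top","scene")}; C={n:r.camera_info(n) for n in I}
B={}
for n in I:
    h=cv2.cvtColor(I[n],cv2.COLOR_BGR2HSV); H,S,V=cv2.split(h)
    B[n]=blobs((H>100)&(H<122)&(S>170)&(V>80),40,400)
    for c,s in B[n]: print(n,"blue",c.round(1),s, plane(C[n],c,.092).round(4))
    for c,s in blobs(((H<6)|(H>174))&(S>200)&(V>140),100,900): print(n,"red",c.round(1),s,plane(C[n],c,.066).round(4))
    gray=(S<40)&(V>165)
    for c,s in blobs(cv2.morphologyEx(gray.astype(np.uint8),cv2.MORPH_CLOSE,np.ones((7,7))),800,9000):
        l=cv2.connectedComponents(cv2.morphologyEx(gray.astype(np.uint8),cv2.MORPH_CLOSE,np.ones((7,7))))[1]
        m=(l==l[tuple(np.argwhere(l>0)[0])]) if 0 else None
        print(n,"white",c.round(1),s)
for c,s in B["top"]:
    for d,t in B["scene"]:
        p,e=tri(C["top"],c,C["scene"],d)
        if e<.012 and .05<p[2]<.13: print("tri",c.round(),d.round(),p.round(4),round(e,4))
# carrier: corners of hull in top view
H,S,V=cv2.split(cv2.cvtColor(I["top"],cv2.COLOR_BGR2HSV))
m=((S<50)&(V>150)).astype(np.uint8); w=np.zeros_like(m); w[130:228,190:292]=1; m=cv2.morphologyEx(m*w,cv2.MORPH_OPEN,np.ones((2,2)))
pts=np.argwhere(m)[:,::-1].astype(np.float32)
W=np.array([plane(C["top"],p,.045)[:2] for p in pts],np.float32)
rc=cv2.minAreaRect(W*1000); print("carrier",rc, cv2.boxPoints(rc).round(1).tolist())
cv2.imwrite("pics/crop.png",cv2.resize(I["top"][120:250,190:430],None,fx=3.3,fy=3.3,interpolation=cv2.INTER_CUBIC))
E
```

```text
top blue [349.2 160.3] [343 155  13  13 107] [ 0.6388 -0.1155  0.092 ]
top blue [403.1 163.9] [397 158  13  14 106] [ 0.6328 -0.2528  0.092 ]
top blue [219.7 180. ] [214 174  13  13 133] [0.5803 0.2098 0.092 ]
top white [243.  178.1] [ 198  136   87   86 3843]
top white [539.8 171.7] [521 152  39  39 878]
top white [245.8 271. ] [ 210  235   72   72 2630]
top white [314.9 382.3] [ 271  363   75   57 1072]
scene blue [336.6 196.2] [331 191  12  12 109] [0.5784 0.2134 0.092 ]
scene blue [220.9 200. ] [216 195  11  13 105] [ 0.4634 -0.0757  0.092 ]
scene blue [230.5 256. ] [225 250  12  13 131] [ 0.6384 -0.1136  0.092 ]
scene blue [176.2 273.9] [170 267  14  15 146] [ 0.6323 -0.2506  0.092 ]
scene red [168.1 231.3] [158 222  22  19 315] [ 0.4849 -0.233   0.066 ]
scene white [281.1 167. ] [258 150  46  34 945]
scene white [318.5 224. ] [ 288  193   64   53 1890]
scene white [ 23.6 325.7] [   0  303   48   43 1051]
tri [349. 160.] [231. 256.] [ 0.6388 -0.1145  0.0931] 0.0016
tri [403. 164.] [176. 274.] [ 0.6328 -0.2515  0.0934] 0.0019
tri [220. 180.] [337. 196.] [0.5803 0.2107 0.0954] 0.0025
carrier ((592.1959838867188, 154.54522705078125), (168.87307739257812, 168.62179565429688), 61.364688873291016) [[477.70001220703125, 120.80000305175781], [625.7000122070312, 40.0], [706.7000122070312, 188.1999969482422], [558.7000122070312, 269.1000061035156]]
```

View pics/crop.png

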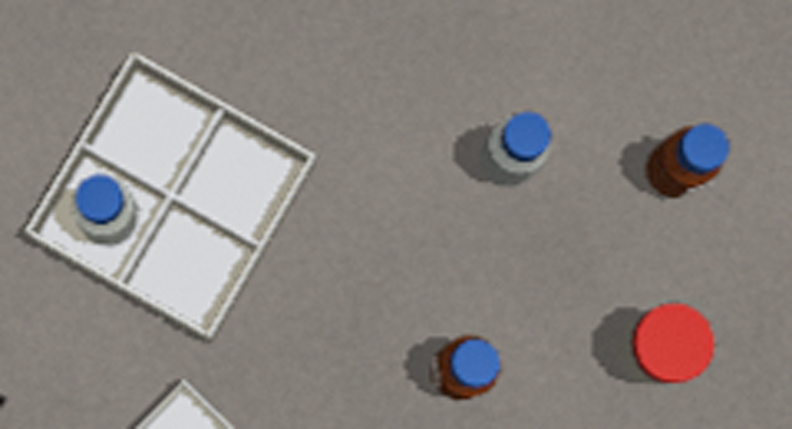

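The crop confirms dark amber bodies under the caps at crop (705,148) and (475,362). The clear bottle at (525,135) and the jar at (673,343) are excluded. The carrier measures 168.9 x 168.6 mm, which matches the large one. Plan:

| Item | Position (m) |
|---|---|
| Amber 1 | (0.6325, -0.2515) |
| Amber 2 | about (0.463, -0.076) |
| Target cell 1 | (0.608, 0.099) |
| Target cell 2 | (0.648, 0.171) |

Emit:
play_rows(targets="-1 -0.02 -0.02 0 0;-1 -0.045 -0.05 0 0;-1 -0.07 -0.075 0 0;-1 -0.095 -0.105 0 0;-1 -0.12 -0.13 0 0;-1 -0.145 -0.155 0 0;-1 -0.17 -0.185 0 0;-1 -0.195 -0.21 0 0", squeeze=40)

```text
clock: 0.77
tcp_pos: [0.32, 0.3873, 0.231]
orientation: [-0.454, -3.108, 0.002]
contact_force: [0.7, -1.1, 0.4]
grip_width: 0.0855
gripper_force: 0.0
```

Emit:
play_rows(targets="-1 -0.025 -0.03 0 0;-1 -0.05 -0.055 0 0;-1 -0.075 -0.08 0 0;-1 -0.1 -0.11 0 0;-1 -0.125 -0.135 0 0;-1 -0.15 -0.16 0 0;-1 -0.175 -0.19 0 0;-1 -0.2 -0.215 0 0")

```text
clock: 1.43
tcp_pos: [0.45, 0.1243, 0.2312]
orientation: [-0.454, -3.108, 0.0]
contact_force: [-0.5, 0.6, 0.1]
grip_width: 0.0851
gripper_force: 0.0
```

Emit:
play_rows(targets="-1 -0.025 -0.03 0 0;-1 -0.05 -0.055 0 0;-1 -0.075 -0.08 0 0;-1 -0.1 -0.11 0 0;-1 -0.125 -0.135 0 0;-1 -0.15 -0.16 0 0;-1 -0.175 -0.19 0 0;-1 -0.2 -0.215 0 0")

```text
clock: 2.1
tcp_pos: [0.5801, -0.1388, 0.2309]
orientation: [-0.454, -3.108, 0.001]
contact_force: [0.5, 0.4, -0.1]
grip_width: 0.0855
gripper_force: 0.0
```

Emit:
play_rows(targets="-1 -0.02 -0.025 0 0;-1 -0.045 -0.05 0 0;-1 -0.065 -0.07 0 0;-1 -0.077 -0.086 0 0;-1 -0.08 -0.091 0 0;-1 -0.081 -0.092 0 0;-1 -0.081 -0.092 0 0")

```text
clock: 2.68
tcp_pos: [0.6311, -0.2471, 0.2308]
orientation: [-0.454, -3.108, -0.001]
contact_force: [0.5, -0.1, 0.7]
grip_width: 0.0856
gripper_force: 0.0
```

```bash
cat > w.py <<'E'
from bench import r
from h import *
import sys
o=r.get_obs(); ci=r.camera_info("wrist"); im=r.grab_frame("wrist"); cv2.imwrite(f"pics/{sys.argv[1]}.png",im[:,:,::-1])
H,S,V=cv2.split(cv2.cvtColor(im,cv2.COLOR_RGB2HSV)); M=R.from_rotvec(o["orientation"])
print("tcp",o["tcp_pos"].round(4),M.as_matrix().round(3).tolist())
for c,s in blobs((H>100)&(H<122)&(S>150)&(V>60),300,90000):
    p=plane(ci,c,.096); print("cap",c.round(),s,p.round(4),"tool shift",M.inv().apply(p-o["tcp_pos"]).round(4))
E
python3 w.py w1
```

```text
tcp [ 0.6311 -0.2471  0.2308] [[-0.958, 0.286, -0.001], [0.286, 0.958, 0.001], [0.001, 0.0, -1.0]]
cap [450. 149.] [ 426  127   46   45 1353] [ 0.6346 -0.1132  0.096 ] tool shift [0.0348 0.1293 0.1349]
cap [266. 202.] [249 179  41  35 539] [ 0.6353 -0.2565  0.096 ] tool shift [-0.0068 -0.0078  0.1348]
```

View pics/w1.png

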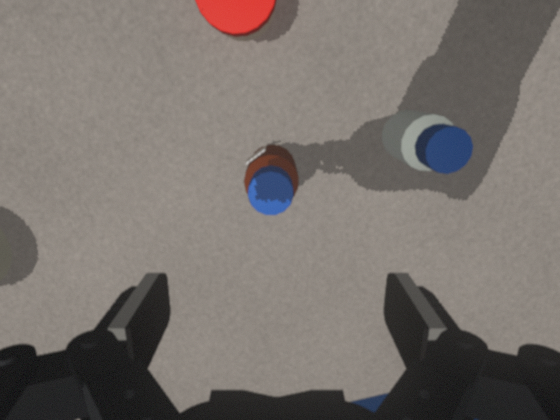

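The wrist view shows the amber cap at about (270,191), half in shadow; the clear cap is at (445,149) and the fingers straddle the amber bottle. It agrees with the top view to about 4 mm, so I'll descend.

Emit:
play_rows(targets="-1 0 -0.004 0.025 0;-1 0 -0.004 0.055 0;-1 0 -0.004 0.085 0;-1 0 -0.004 0.115 0;-1 0 -0.004 0.14 0;-1 0 -0.004 0.155 0;-1 0 -0.004 0.162 0;-1 0 -0.004 0.165 0")

```text
clock: 3.4
tcp_pos: [0.6302, -0.2504, 0.0657]
orientation: [-0.452, -3.108, -0.001]
contact_force: [0.3, 0.5, 0.6]
grip_width: 0.0853
gripper_force: 0.0
```

Emit:
play_rows(targets="-0.3 0 0 0 0;0 0 0 0 0;0.2 0 0 0 0;0.4 0 0 0 0;0.6 0 0 0 0;0.8 0 0 0 0;1 0 0 0 0;1 0 0 0 0")

```text
clock: 4.07
tcp_pos: [0.6312, -0.2521, 0.0677]
orientation: [0.454, 3.106, -0.0]
contact_force: [-1.9, -0.1, 6.2]
grip_width: 0.0349
gripper_force: 39.9
```

Emit:
play_rows(targets="1 0 0 0 0;1 0 0 0 0;1 0 0 0 0;1 0 0 0 0")

```text
clock: 4.4
tcp_pos: [0.6312, -0.2521, 0.0677]
orientation: [0.454, 3.106, -0.0]
contact_force: [-0.9, -0.4, 6.4]
grip_width: 0.0349
gripper_force: 39.9
```

Emit:
play_rows(targets="1 0 0 -0.005 0;1 0 0 -0.015 0;1 0 0 -0.03 0;1 0 0 -0.05 0;1 0 0 -0.075 0;1 0 0 -0.1 0;1 0 0 -0.12 0;1 0 0 -0.13 0")

```text
clock: 5.07
tcp_pos: [0.6316, -0.2526, 0.2008]
orientation: [0.454, 3.103, -0.001]
contact_force: [0.6, 0.5, 0.0]
grip_width: 0.0349
gripper_force: 40.0
```

```bash
python3 w.py w2; python3 -c "
from bench import r
o=r.get_obs();print(o['grip_width'],o['contact_force'])
import cv2
cv2.imwrite('pics/s2.png',r.grab_frame('scene')[180:340,100:400,::-1].repeat(2,0).repeat(2,1))"
```

```text
tcp [ 0.6316 -0.2526  0.2008] [[-0.958, 0.286, 0.005], [0.286, 0.958, -0.002], [-0.005, -0.0, -1.0]]
cap [477. 152.] [ 451  128   52   50 1878] [ 0.6347 -0.1138  0.096 ] tool shift [0.0373 0.1338 0.1046]
cap [277. 312.] [ 228  262   99   95 6714] [ 0.7153 -0.2768  0.096 ] tool shift [-0.0866  0.0008  0.1053]
0.03501879447484278 [ 0.0061827   0.09805051 -0.20025099]
```

View pics/s2.png

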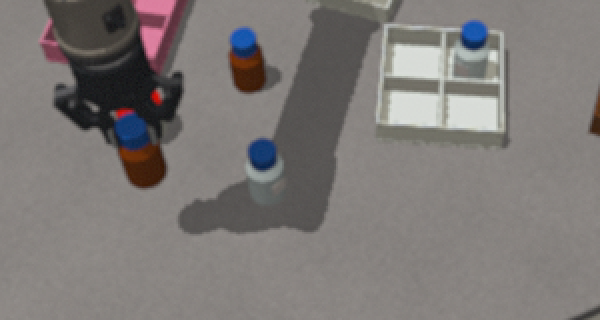

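The scene crop shows the amber bottle held clear of the bench and upright, allowing for perspective; nothing else has moved. Carrying it to the first cell.

Emit:
play_rows(targets="1 0.004 0.01 0 0;1 0.011 0.03 0 0;1 0.021 0.056 0 0;1 0.032 0.086 0 0;1 0.043 0.116 0 0;1 0.054 0.146 0 0;1 0.065 0.176 0 0;1 0.076 0.206 0 0")

```text
clock: 5.83
tcp_pos: [0.6146, -0.0298, 0.1944]
orientation: [-0.452, -3.105, 0.001]
contact_force: [0.4, -0.1, -1.1]
grip_width: 0.0349
gripper_force: 40.0
```

Emit:
play_rows(targets="1 0.011 0.03 0 0;1 0.021 0.057 0 0;1 0.03 0.082 0 0;1 0.038 0.102 0 0;1 0.043 0.115 0 0;1 0.046 0.122 0 0;1 0.047 0.124 0 0;1 0.047 0.124 0 0")

```text
clock: 6.5
tcp_pos: [0.6064, 0.0993, 0.1958]
orientation: [-0.454, -3.108, 0.001]
contact_force: [-0.5, 0.2, -0.6]
grip_width: 0.0347
gripper_force: 40.0
```

```bash
python3 -c "
from bench import r
from h import *
im=r.grab_frame('wrist');o=r.get_obs();print(o['tcp_pos'],o['grip_width'],o['contact_force'])
im2=r.grab_frame('scene')
c=r.camera_info('wrist');print(c['position'],R.from_rotvec(c['rotation']).as_matrix().round(2).tolist())
cv2.imwrite('pics/p3.png',np.vstack([cv2.resize(im,(400,300)),cv2.resize(im2[140:290,220:420],(400,300))])[:,:,::-1])"
```

```text
[0.60666994 0.09824759 0.19599225] 0.03481752873155726 [-0.03854845  0.21187697 -1.19265757]
[0.53169864 0.12087269 0.33772107] [[0.29, 0.91, 0.29], [0.96, -0.27, -0.09], [-0.0, 0.3, -0.95]]
```

View pics/p3.png

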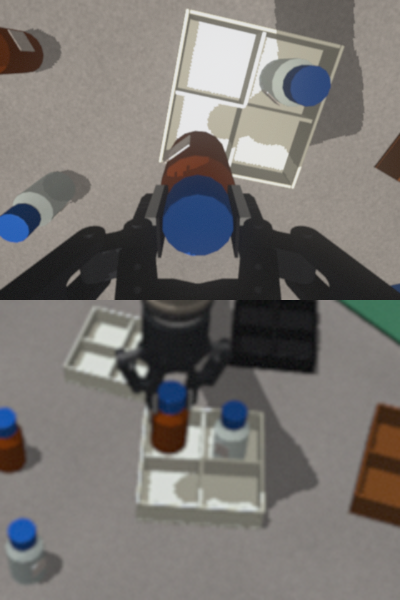

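The wrist view shows the bottle gripped straight over the carrier, with the cap at (197,215) and the clear bottle at (295,83). In the scene view it hangs over the left column of cells. Lowering gently.

Emit:
play_rows(targets="1 -0.001 0 0.008 0;1 -0.001 0 0.023 0;1 -0.001 0 0.043 0;1 -0.001 0 0.063 0;1 -0.001 0 0.083 0;1 -0.001 0 0.098 0;1 -0.001 0 0.108 0;1 -0.001 0 0.112 0")

```text
clock: 7.27
tcp_pos: [0.6068, 0.0982, 0.0824]
orientation: [-0.456, -3.106, 0.002]
contact_force: [0.1, 0.2, -1.0]
grip_width: 0.0351
gripper_force: 40.0
```

Emit:
play_rows(targets="1 0 0 0.002 0;1 0 0 0.004 0;1 0 0 0.006 0;1 0 0 0.008 0;1 0 0 0.01 0;1 0 0 0.012 0;1 0 0 0.013 0;1 0 0 0.013 0")

```text
clock: 7.93
tcp_pos: [0.6079, 0.0996, 0.0717]
orientation: [0.454, 3.108, 0.001]
contact_force: [-2.0, 0.6, 2.6]
grip_width: 0.0353
gripper_force: 40.3
```

Floor contact is at z 0.0717, exactly as predicted. Releasing with a partial opening, then rising.

Emit:
play_rows(targets="0.3 0 0 0 0;0.2 0 0 0 0;0.1 0 0 0 0;0 0 0 0 0;-0.2 0 0 0 0;-0.3 0 0 0 0;-0.3 0 0 0 0;-0.3 0 0 0 0")

```text
clock: 8.6
tcp_pos: [0.6077, 0.0995, 0.0712]
orientation: [-0.454, -3.109, 0.0]
contact_force: [-0.2, 0.1, -0.1]
grip_width: 0.0557
gripper_force: 0.0
```

Emit:
play_rows(targets="-0.3 0 0 -0.005 0;-0.3 0 0 -0.015 0;-0.3 0 0 -0.03 0;-0.3 0 0 -0.05 0;-0.3 0 0 -0.08 0;-0.3 0 0 -0.11 0;-0.3 0 0 -0.135 0;-0.3 0 0 -0.15 0")

```text
clock: 9.27
tcp_pos: [0.6092, 0.0993, 0.2257]
orientation: [0.454, 3.104, 0.003]
contact_force: [0.8, 0.4, -1.0]
grip_width: 0.0553
gripper_force: 0.0
```

Emit:
play_rows(targets="-1 0.007 -0.015 0 0;-1 0.018 -0.042 0 0;-1 0.03 -0.07 0 0;-1 0.043 -0.102 0 0;-1 0.056 -0.132 0 0;-1 0.069 -0.162 0 0;-1 0.08 -0.188 0 0;-1 0.086 -0.203 0 0")

```text
clock: 9.93
tcp_pos: [0.4651, -0.0732, 0.222]
orientation: [0.459, 3.108, 0.001]
contact_force: [0.2, -0.4, 0.3]
grip_width: 0.0851
gripper_force: 0.0
```

Emit:
play_rows(targets="-1 0.002 -0.005 0 0;-1 0.003 -0.007 0 0;-1 0.003 -0.007 0 0;-1 0.003 -0.007 0 0")

```text
clock: 10.27
tcp_pos: [0.4637, -0.075, 0.2215]
orientation: [0.45, 3.108, 0.0]
contact_force: [0.3, -0.3, -0.0]
grip_width: 0.0854
gripper_force: 0.0
```

```bash
python3 w.py w4
python3 - <<'E'
from bench import r
from h import *
im=r.grab_frame("top");ci=r.camera_info("top"); H,S,V=cv2.split(cv2.cvtColor(im,cv2.COLOR_RGB2HSV))
for c,s in blobs((H>100)&(H<125)&(S>130)&(V>50),30,400): print(c.round(1),s,plane(ci,c,.096).round(4))
w=cv2.imread("pics/w4.png"); cv2.imwrite("pics/p5.png",np.hstack([cv2.resize(w,(400,300)),cv2.resize(im[120:250,190:363,::-1],(400,300))]))
E
```

```text
tcp [ 0.4637 -0.075   0.2215] [[-0.959, 0.284, 0.001], [0.284, 0.959, 0.0], [-0.001, 0.0, -1.0]]
cap [533. 301.] [ 511  283   43   36 1191] [0.609  0.1023 0.096 ] tool shift [-0.089   0.2112  0.1256]
cap [288. 383.] [270 370  38  27 791] [ 0.6326 -0.1137  0.096 ] tool shift [-0.1729  0.0108  0.1256]
[349.1 161. ] [343 154  14  15 157] [ 0.6361 -0.1144  0.096 ]
[264.2 170.1] [258 163  14  15 155] [0.6074 0.0991 0.096 ]
[219.7 180.1] [213 173  14  15 153] [0.5795 0.2093 0.096 ]
[331.8 230.9] [327 225  12  12 106] [ 0.4584 -0.0719  0.096 ]
```

View pics/p5.png

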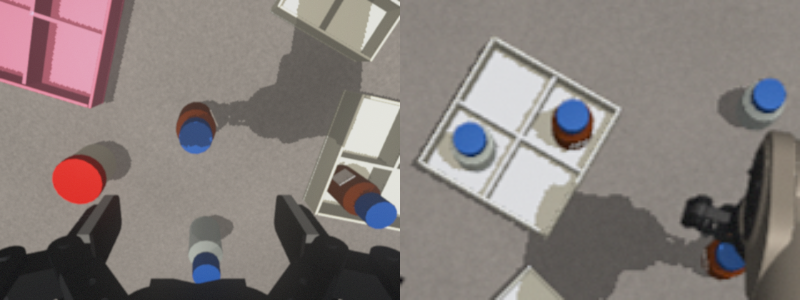

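The first amber stands upright in its cell, measured at (0.607,0.099). The wrist view shows the second amber centred between the fingers, with its cap at (196,136) in the left panel. Descending.

Emit:
play_rows(targets="-1 0 -0.001 0.02 0;-1 0 -0.001 0.05 0;-1 0 -0.001 0.08 0;-1 0 -0.001 0.11 0;-1 0 -0.001 0.135 0;-1 0 -0.001 0.148 0;-1 0 -0.001 0.154 0;-1 0 -0.001 0.156 0")

```text
clock: 11.03
tcp_pos: [0.462, -0.0768, 0.0642]
orientation: [-0.452, -3.107, 0.001]
contact_force: [0.1, -0.2, -0.5]
grip_width: 0.0854
gripper_force: 0.0
```

Emit:
play_rows(targets="-0.3 0 0 0 0;0 0 0 0 0;0.2 0 0 0 0;0.4 0 0 0 0;0.6 0 0 0 0;0.8 0 0 0 0;1 0 0 0 0;1 0 0 0 0")

```text
clock: 11.7
tcp_pos: [0.4629, -0.0771, 0.0663]
orientation: [0.453, 3.107, 0.001]
contact_force: [-1.0, 1.0, 5.4]
grip_width: 0.035
gripper_force: 37.8
```

Emit:
play_rows(targets="1 0 0 0 0;1 0 0 0 0;1 0 0 0 0")

```text
clock: 11.95
tcp_pos: [0.4629, -0.0771, 0.0662]
orientation: [0.453, 3.107, 0.001]
contact_force: [-2.0, -0.5, 5.3]
grip_width: 0.0346
gripper_force: 37.8
```

Emit:
play_rows(targets="1 0 0 -0.005 0;1 0 0 -0.015 0;1 0 0 -0.035 0;1 0 0 -0.06 0;1 0 0 -0.09 0;1 0 0 -0.12 0;1 0 0 -0.145 0;1 0 0 -0.16 0")

```text
clock: 12.62
tcp_pos: [0.4629, -0.0778, 0.2288]
orientation: [0.454, 3.105, 0.002]
contact_force: [0.2, -0.1, -1.9]
grip_width: 0.035
gripper_force: 38.4
```

Emit:
play_rows(targets="1 -0.004 0.01 0 0;1 -0.011 0.03 0 0;1 -0.02 0.056 0 0;1 -0.031 0.085 0 0;1 -0.042 0.115 0 0;1 -0.053 0.145 0 0;1 -0.064 0.175 0 0;1 -0.075 0.205 0 0")

```text
clock: 13.28
tcp_pos: [0.5928, 0.0998, 0.2242]
orientation: [-0.453, -3.107, 0.001]
contact_force: [0.1, -0.4, -1.0]
grip_width: 0.0348
gripper_force: 38.4
```

Emit:
play_rows(targets="1 -0.01 0.028 0 0;1 -0.019 0.051 0 0;1 -0.026 0.069 0 0;1 -0.03 0.08 0 0;1 -0.031 0.084 0 0;1 -0.031 0.085 0 0;1 -0.031 0.085 0 0;1 -0.031 0.085 0 0")

```text
clock: 13.95
tcp_pos: [0.6461, 0.1687, 0.2253]
orientation: [-0.457, -3.108, 0.001]
contact_force: [-0.1, 0.7, -1.9]
grip_width: 0.0352
gripper_force: 38.4
```

```bash
python3 -c "
from bench import r
from h import *
im=r.grab_frame('wrist');o=r.get_obs();print(o['tcp_pos'],o['grip_width'],o['contact_force'])
im2=r.grab_frame('scene')
cv2.imwrite('pics/p6.png',np.vstack([cv2.resize(im,(400,300)),cv2.resize(im2[140:290,220:420],(400,300))])[:,:,::-1])"
```

```text
[0.64621052 0.16875585 0.2255082 ] 0.03473615397587592 [ 0.41464356 -0.23813463 -1.99675715]
```

View pics/p6.png

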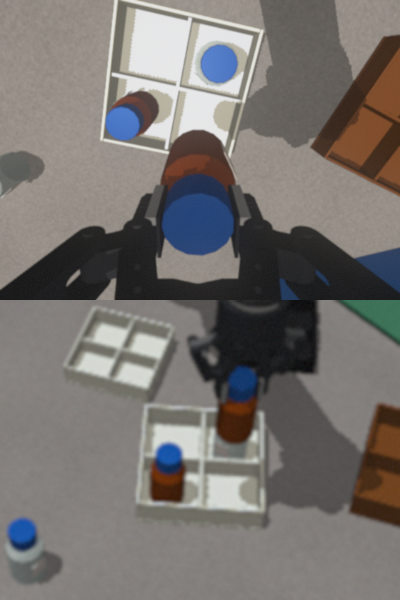

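The bottle hangs over the free cell at the lower right of the carrier in the wrist view, with the cap at (197,215); placed amber is at (122,123), clear at (218,63). Lowering.

Emit:
play_rows(targets="1 -0.001 0.002 0.008 0;1 -0.001 0.002 0.025 0;1 -0.001 0.002 0.05 0;1 -0.001 0.002 0.075 0;1 -0.001 0.002 0.1 0;1 -0.001 0.002 0.122 0;1 -0.001 0.002 0.136 0;1 -0.001 0.002 0.142 0")

```text
clock: 14.72
tcp_pos: [0.6465, 0.1715, 0.0806]
orientation: [-0.454, -3.105, 0.003]
contact_force: [0.6, -0.2, -1.6]
grip_width: 0.035
gripper_force: 38.4
```

Emit:
play_rows(targets="1 0 0 0.002 0;1 0 0 0.004 0;1 0 0 0.006 0;1 0 0 0.008 0;1 0 0 0.01 0;1 0 0 0.012 0;1 0 0 0.013 0;1 0 0 0.013 0")

```text
clock: 15.38
tcp_pos: [0.6483, 0.172, 0.0705]
orientation: [0.454, 3.108, 0.0]
contact_force: [-0.2, 0.9, -1.9]
grip_width: 0.035
gripper_force: 38.5
```

Force still reads only the bottle's weight, so it isn't quite down. Lowering slowly until contact.

Emit:
play_rows(targets="1 0 0 0.001 0;1 0 0 0.001 0;1 0 0 0.002 0;1 0 0 0.002 0")

```text
clock: 15.72
tcp_pos: [0.6487, 0.172, 0.0704]
orientation: [0.454, 3.108, 0.002]
contact_force: [-4.9, -1.4, 13.0]
grip_width: 0.035
gripper_force: 40.3
```

Emit:
play_rows(targets="0.6 0 0 -0.001 0;0.3 0 0 -0.001 0;0.2 0 0 -0.001 0;0.1 0 0 -0.001 0;0 0 0 -0.001 0;-0.2 0 0 -0.001 0;-0.3 0 0 -0.001 0;-0.3 0 0 -0.001 0")

```text
clock: 16.38
tcp_pos: [0.6481, 0.172, 0.0691]
orientation: [-0.454, -3.109, 0.0]
contact_force: [-0.6, 0.6, 0.0]
grip_width: 0.0556
gripper_force: 0.0
```

Emit:
play_rows(targets="-0.3 0 0 -0.005 0;-0.3 0 0 -0.015 0;-0.3 0 0 -0.03 0;-0.3 0 0 -0.05 0;-0.3 0 0 -0.08 0;-0.3 0 0 -0.11 0;-0.3 0 0 -0.135 0;-0.3 0 0 -0.15 0")

```text
clock: 17.05
tcp_pos: [0.6497, 0.1719, 0.224]
orientation: [0.454, 3.104, 0.004]
contact_force: [0.4, -0.4, 1.1]
grip_width: 0.0552
gripper_force: 0.0
```

Emit:
play_rows(targets="-0.3 0 0.01 0 0;-0.3 0 0.03 0 0;-0.3 0 0.06 0 0;-0.3 0 0.09 0 0;-0.3 0 0.115 0 0;-0.3 0 0.135 0 0;-0.3 0 0.145 0 0;-0.3 0 0.15 0 0")

```text
clock: 17.72
tcp_pos: [0.6904, 0.3182, 0.2182]
orientation: [-0.449, -3.108, 0.0]
contact_force: [0.2, 0.2, -0.9]
grip_width: 0.0555
gripper_force: 0.0
```

Run:
```python
from bench import r
from h import *
a=r.grab_frame("top");b=r.grab_frame("scene")
for n,im in(("top",a),("scene",b)):
    ci=r.camera_info(n);H,S,V=cv2.split(cv2.cvtColor(im,cv2.COLOR_RGB2HSV))
    for c,s in blobs((H>100)&(H<125)&(S>130)&(V>50),30,400): print(n,c.round(1),s[4],plane(ci,c,.096).round(4))
cv2.imwrite("pics/p7.png",np.hstack([cv2.resize(a[120:250,190:363],(400,300)),cv2.resize(b[140:320,150:390],(400,300))])[:,:,::-1])
```

```text
top [235.5 154. ] 159 [0.6466 0.172  0.096 ]
top [349.1 160.9] 158 [ 0.6362 -0.1145  0.096 ]
top [264.2 170.1] 154 [0.6073 0.0991 0.096 ]
top [219.7 180.1] 153 [0.5795 0.2093 0.096 ]
scene [97.7 11.1] 117 [-0.5814 -0.1944  0.096 ]
scene [336.5 196.9] 138 [0.5829 0.2104 0.096 ]
scene [303.8 218.6] 144 [0.6121 0.0994 0.096 ]
scene [335.9 220.1] 164 [0.6502 0.1731 0.096 ]
scene [230.7 256.4] 165 [ 0.6423 -0.1141  0.096 ]
```

View pics/p7.png

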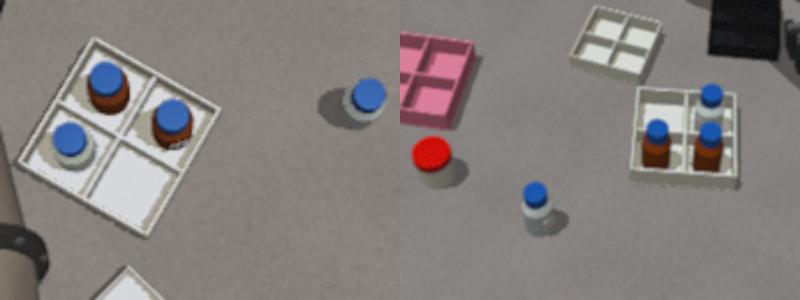

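Both ambers stand upright in separate cells within 2 mm of the cell centres; the clear bottles and the jar haven't moved.

```bash
python3 -c "
from bench import r
print(r.hand_in())"
```

```text
the job is handed in; nothing more can be done
None
```

Both amber bottles are standing upright and released in their own empty cells of the large white carrier, the clear bottles and the jar are where they started, and the job was handed in at about 18 s; no verdict came back.

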